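# Set out the warmed glass moulds in working order

## Robot

A 7-joint arm with a two-finger parallel gripper is mounted at the origin on the work surface. World frame = base frame: x ahead of the robot, y to its left, z up, the work surface at z = 0. Lengths are in mm, angles in rad, forces in N, time in s.
With the tool pointing down it reaches from about 425 to 950 mm from the base axis. Payload 16.7 kg.
Tool frame: the origin (TCP) lies on the centre line of the jaws, within the pads' length; the fingertips stand 22 mm ahead of it and the grasp point (between the pads) lies 3 mm ahead of it; z points along the fingers, y is the line along which they close (so a half turn about z gives the same grasp; the last joint's range is limited). The gripper opens to 94 mm and grips with 3 to 60 N. Pads are 16 mm wide; open, the fingers measure 119 mm over their backs; the gripper's body (75 mm by 177 mm) begins 78 mm behind the grasp point.
Start: joints at [1.091, 0.426, 0.074, 1.606, -0.034, 1.111, -0.067], TCP at [218.569, -638.595, 227.467] pointing down, gripper open.
Joint ranges: [-2.85, 2.85], [-0.5, 2.14], [-1.23, 1.37], [0.21, 2.46], [-1.02, 4.16], [0.16, 2.05], [-2.73, 2.73]. Speed limits (rad/s): [1.89, 1.89, 2.39, 2.39, 3.01, 3.01, 3.01].

## Interface

Orientations are given as a rotation vector (axis times angle).
In Python, from plant import monitor, viewer, arm gives the robot as it stands. The module is installed in compiled form; this text tells all that it offers.
- The arm moves only by the tool send_rows, never from a script. Its argument "targets" is a list of rows, each a list of 7 numbers: the turn, a rotation vector about the world's x, y, z each as a share of 180 degrees, from -1 to 1, then the shift along the world's x, y, z each as a share of 200 mm, from -1 to 1, then the closure, from 0 (fully open) to 1 (shut). In form: [[rx, ry, rz, x, y, z, claw], ...]. A call has 1 to 20 rows; each row is the pose to reach, as a shift and turn from the pose commanded when the call began, turning the shorter way round; what a row does not reach only later rows make up. A row lasts 1/8 s, in which the tool goes at most 62.5 mm and 10.7 degrees, less where a joint would pass 70% of its speed; a pose out of reach is approached as far as the arm can. A call with a number of a shift or a turn outside -1 to 1 is refused whole. A call with a gripper value outside its range is refused whole. The fingers move at their own pace and stop on an object; the grip force is fixed at half the most. Time passes only in rows, so rows that repeat a pose let the fingers close. It gives the time, the measured TCP pose, the force, the opening and the grip force at its end, in the units of the state.
- monitor.observe(): the state, without advancing time (a new reading comes with each control period).
- viewer.get_image(name): name is "side" or "top" or "wrist"; returns (picture, depth): 384x512x3 uint8, red, green, blue; 384x512 float32, mm along the optical axis (not along the pixel's ray), 0 where there is no reading.
- viewer.calibration(name): a dict with "fx", "fy", "cx", "cy" (pixels), "camera_from_world" (4x4, takes a point from world to camera coordinates). Camera axes: x right, y down, z forward; pixel columns grow to the right and rows downward; lengths in mm; the calibration is good to about 2 mm. A picture is of the moment at which its call begins: read the wrist's pose just before it. calibration takes no time and is no camera call; for the wrist camera it gives the pose at the moment of the call.
- arm.sign_off(): hands the job in; it is judged then, once.
The state is a dict: "time_s": time; "joints": joint angles; "qvel": joint speeds; "effort": joint torques, N m; "tool_pos": TCP position; "tcp_rot": TCP orientation; "contact_force": force on the tool from outside, world axes, zero at the start; "torque": the same for the moment, N m; "opening": finger opening in mm; "grip_force": force on a finger pad.
Only numpy, scipy, OpenCV 4.12 (cv2) and the standard library are available. Lean on these libraries where they do the work, as an engineer would, in place of code of your own. Each camera call takes 0.05 s, during which the arm holds its last target. There are 200 camera calls.

## Task

The four iron moulds on the warming tray are up to heat: move them to the steel mould rack, one to a compartment, keeping the order in which they stand, so that the mould at the robot's left end of the tray ends in the compartment at the robot's left end of the rack, and so on to the right end. Keep them upright, set each one down gently so that it stands flat on the floor of its compartment, and let go of them all.

Things in the scene. Friction and masses are not known exactly. Their poses are not given: they have to be found in the camera images.
- cup_mid (a point): Dark cast-iron dip mould, plain tapered cup: round, 43 mm across at the foot widening to 55 mm at the rim, 62 mm tall, open mouth with eight ribs inside. It stands upright, mouth up, loose on a tile, about 320 g (20 percent more or less). This point is on its axis, half-way up; z points up its axis.
- finned_mid (a point): Dark cast-iron dip mould, thick-walled round cylinder with cooling fins (horizontal grooves) round it: 54 mm across, 74 mm tall, narrow 27 mm mouth. It stands upright, mouth up, loose on a tile, about 550 g (20 percent more or less). This point is on its axis, half-way up; z points up its axis.
- square_mid (a point): Dark cast-iron dip mould, square block 50 x 50 mm, 66 mm tall, with a round 36 mm mouth; it stands turned up to about 20 degrees from square to its tile, its x and y axes are normal to its flat sides. It stands upright, mouth up, loose on a tile, about 550 g (20 percent more or less). This point is on its axis, half-way up; z points up its axis.
- footed_mid (a point): Dark cast-iron dip mould, slender round tube 40 mm across, 82 mm tall, on a wider round foot 58 mm across (foot 7 mm thick, then a slope up to 11 mm), open 30 mm mouth. It stands upright, mouth up, loose on a tile, about 380 g (20 percent more or less). This point is on its axis, half-way up; z points up its axis.
- tile0: The cream fire-brick tile under the cup mould at the start, 77 x 77 x 20 mm, fixed in the warming tray. All four tiles look alike; which place in the row it has differs from run to run. Origin at the centre of its underside; its top is 20 mm above that. Axes as the tray's.
- tile1: The cream fire-brick tile under the finned mould at the start, 77 x 77 x 20 mm, fixed in the warming tray. All four tiles look alike; which place in the row it has differs from run to run. Origin at the centre of its underside; its top is 20 mm above that. Axes as the tray's.
- tile2: The cream fire-brick tile under the square mould at the start, 77 x 77 x 20 mm, fixed in the warming tray. All four tiles look alike; which place in the row it has differs from run to run. Origin at the centre of its underside; its top is 20 mm above that. Axes as the tray's.
- tile3: The cream fire-brick tile under the footed mould at the start, 77 x 77 x 20 mm, fixed in the warming tray. All four tiles look alike; which place in the row it has differs from run to run. Origin at the centre of its underside; its top is 20 mm above that. Axes as the tray's.
- tray: Warming tray: low dark steel tray, 346 x 94 mm, fixed; holds the four tiles in a row. Origin: centre of its underside, on the bench. Its y axis runs along the row to the robot's left: tile centres at y = +123, +41, -41, -123 mm (left to right), x = 0; tile tops 26 mm above the bench. It lies before or behind the rack; tweezers and a wax tin, up to 16 mm high, lie between them.
- rack: Mould rack: bright steel, fixed, empty, 324 x 84 mm, a loop on each end; one row of four compartments 76 x 76 mm inside, pitch 80 mm. Origin: centre of its underside, on the bench. Its y axis runs along the row to the robot's left: compartment centres at y = +120, +40, -40, -120 mm (left to right), x = 0. Floors 26 mm above the bench; bars 4 mm thick, up to 40 mm above the bench.
Not all that is in view belongs to the job. What is shaped like the part that bears square_mid but blue, green or orange is not meant.

How it is judged (in metres and radians):
At the end, for the whole second after the job is handed in: Each mould stands upright (within 0.1 rad), released and at rest on the floor (within 4 mm) of the rack compartment with the same rank from the robot's left as its tile has in the tray, its centre within 18 mm of the compartment's centre along and across the rack (((y of tile0 in the frame of tray between 0.103 and 0.143 m and y of cup_mid in the frame of rack between 0.102 and 0.138 m) or (y of tile0 in the frame of tray between 0.021 and 0.061 m and y of cup_mid in the frame of rack between 0.022 and 0.058 m) or (y of tile0 in the frame of tray between -0.061 and -0.021 m and y of cup_mid in the frame of rack between -0.058 and -0.022 m) or (y of tile0 in the frame of tray between -0.143 and -0.103 m and y of cup_mid in the frame of rack between -0.138 and -0.102 m)) and x of cup_mid in the frame of rack between -0.018 and 0.018 m and z of cup_mid in the frame of rack between 0.053 and 0.061 m and angle between each of cup_mid, finned_mid, square_mid, footed_mid's own z axis and vertical below 0.1 rad and linear speed of each of cup, finned, square, footed below 0.02 m/s and contact force between each of cup, finned, square, footed and the fingers below 0.2 N and ((y of tile1 in the frame of tray between 0.103 and 0.143 m and y of finned_mid in the frame of rack between 0.102 and 0.138 m) or (y of tile1 in the frame of tray between 0.021 and 0.061 m and y of finned_mid in the frame of rack between 0.022 and 0.058 m) or (y of tile1 in the frame of tray between -0.061 and -0.021 m and y of finned_mid in the frame of rack between -0.058 and -0.022 m) or (y of tile1 in the frame of tray between -0.143 and -0.103 m and y of finned_mid in the frame of rack between -0.138 and -0.102 m)) and x of finned_mid in the frame of rack between -0.018 and 0.018 m and z of finned_mid in the frame of rack between 0.059 and 0.067 m and ((y of tile2 in the frame of tray between 0.103 and 0.143 m and y of square_mid in the frame of rack between 0.102 and 0.138 m) or (y of tile2 in the frame of tray between 0.021 and 0.061 m and y of square_mid in the frame of rack between 0.022 and 0.058 m) or (y of tile2 in the frame of tray between -0.061 and -0.021 m and y of square_mid in the frame of rack between -0.058 and -0.022 m) or (y of tile2 in the frame of tray between -0.143 and -0.103 m and y of square_mid in the frame of rack between -0.138 and -0.102 m)) and x of square_mid in the frame of rack between -0.018 and 0.018 m and z of square_mid in the frame of rack between 0.055 and 0.063 m and ((y of tile3 in the frame of tray between 0.103 and 0.143 m and y of footed_mid in the frame of rack between 0.102 and 0.138 m) or (y of tile3 in the frame of tray between 0.021 and 0.061 m and y of footed_mid in the frame of rack between 0.022 and 0.058 m) or (y of tile3 in the frame of tray between -0.061 and -0.021 m and y of footed_mid in the frame of rack between -0.058 and -0.022 m) or (y of tile3 in the frame of tray between -0.143 and -0.103 m and y of footed_mid in the frame of rack between -0.138 and -0.102 m)) and x of footed_mid in the frame of rack between -0.018 and 0.018 m and z of footed_mid in the frame of rack between 0.063 and 0.071 m); the robot touches nothing.
It fails at once if the cup mould is dropped or thrown: let go and moving faster than 0.45 m/s (a free fall of about 10 mm) (contact force between cup and the fingers below 0.1 N and linear speed of cup above 0.45 m/s).
It fails at once if the finned mould is dropped or thrown: let go and moving faster than 0.45 m/s (a free fall of about 10 mm) (contact force between finned and the fingers below 0.1 N and linear speed of finned above 0.45 m/s).
It fails at once if the square mould is dropped or thrown: let go and moving faster than 0.45 m/s (a free fall of about 10 mm) (contact force between square and the fingers below 0.1 N and linear speed of square above 0.45 m/s).
It fails at once if the footed mould is dropped or thrown: let go and moving faster than 0.45 m/s (a free fall of about 10 mm) (contact force between footed and the fingers below 0.1 N and linear speed of footed above 0.45 m/s).
It fails at once if a mould is tipped over (more than 45 degrees) (angle between any of cup_mid, finned_mid, square_mid, footed_mid's own z axis and vertical above 0.785 rad).
It also fails if it takes over 88 s, if anything falls off the work surface, if the arm or the gripper's body presses on something with over 40 N, if the wrist force passes 120 N, or if a joint passes its speed limit or range.

## Working session

There is one attempt and no reset: what is moved stays moved. The work goes in short steps, Python scripts to look and compute and a tool call to move; the robot and the scene stay as the last step left them, time stands still between calls to the robot, and variables do not carry over. Pictures are saved under pics/ and viewed, at most 14 in all, crops included, and the job is handed in when it is done.

Besides the shell and the picture viewer there is one more tool, called after "Request:" as name(argument=value, ...), one argument or row to a line, values as JSON. send_rows: Moves the arm, as the interface text tells. Its arguments: {"type":"object","properties":{"targets":{"type":"array"}},"required":["targets"]}

```bash
mkdir -p pics
cat > h.py <<'E'
import numpy as np, cv2
from plant import monitor, viewer, arm
def grab(n, f=None):
    c=viewer.calibration(n); im,d=viewer.get_image(n)
    if f: cv2.imwrite('pics/'+f, im[:,:,::-1])
    return im,d,c
def world(c,d):
    v,u=np.mgrid[:d.shape[0],:d.shape[1]]
    P=np.stack([(u-c['cx'])/c['fx']*d,(v-c['cy'])/c['fy']*d,d,np.ones_like(d)],-1)
    return (P@np.linalg.inv(c['camera_from_world']).T)[...,:3]
E
python3 - <<'E'
from h import *
print(monitor.observe())
for n in('top','side'):
    im,d,c=grab(n,n+'0.png'); np.savez(n+'.npz',im=im,d=d,W=world(c,d))
    print(n,np.linalg.inv(c['camera_from_world']).round(2).tolist(),c['fx'])
E
```

```text
{'time_s': 0.0, 'joints': array([ 1.09152663,  0.42670478,  0.07387853,  1.60660922, -0.03410505,
        1.11079657, -0.06710272]), 'qvel': array([-1.69080175e-04,  1.68891419e-03,  5.11451691e-04,  4.96395033e-06,
        1.06934246e-03, -2.22424215e-04, -4.76351848e-04]), 'effort': array([-2.11555116e-04, -9.35820365e+01,  3.66610609e+00, -4.54182315e+01,
       -4.89371200e-02,  2.02954392e-02,  1.32236269e-04]), 'tool_pos': array([ 218.40618831, -638.25505363,  226.79360913]), 'tcp_rot': array([-3.09779571e+00, -5.15360837e-01,  4.74758169e-04]), 'contact_force': array([ 0.85253914, -0.17671504,  0.37801609]), 'torque': array([-0.02302177,  0.00849839,  0.01711566]), 'grip_force': 0.0, 'opening': 94.30682784602907}
top [[-0.01, -0.99, 0.14, 491.32], [-1.0, 0.0, -0.03, -47.5], [0.03, -0.14, -0.99, 867.71], [0.0, 0.0, 0.0, 1.0]] 399.9880226008286
side [[-0.91, -0.21, 0.37, 257.69], [-0.42, 0.48, -0.77, 644.6], [-0.02, -0.85, -0.53, 579.5], [0.0, 0.0, 0.0, 1.0]] 399.5707674543378
```

View pics/top0.png

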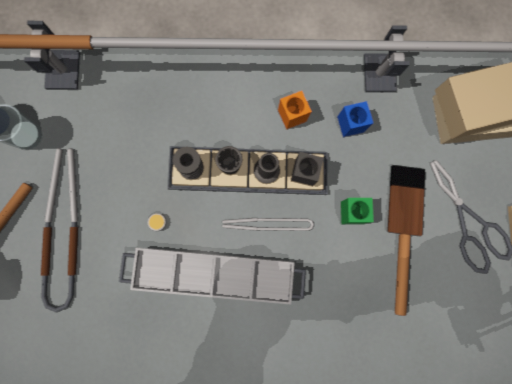

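View pics/side0.png

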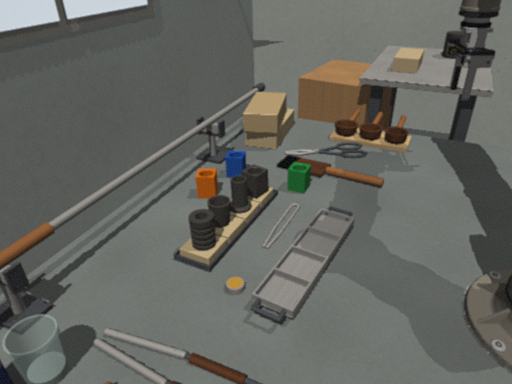

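The top view shows the tray, left to right: finned (187,162), cup (228,160), footed (267,166), square (307,168). The rack spans (132..295, 250..300). The lookalikes are blocks in orange (294,108), blue (355,120) and green (357,211); the dark block on the tray is the one I want. The side view confirms this order.

Run:
```python
from h import *
z=np.load('top.npz'); W=z['W']; im=z['im']
for n,(u,v) in dict(fin=(187,162),cup=(228,160),foot=(267,166),sq=(307,168)).items():
    R=W[v-22:v+22,u-20:u+20].reshape(-1,3)
    h=np.percentile(R[:,2],97); T=R[R[:,2]>h-6]
    (c,r)=cv2.minEnclosingCircle(T[:,:2].astype(np.float32))
    print(n,'top z',h.round(1),'circ',np.round(c,1),round(r,1),'n',len(T))
    if n=='sq': print(cv2.minAreaRect(T[:,:2].astype(np.float32)))
# rack outline by bar height 30..50, tray by z
def rect(v0,v1,u0,u1,lo,hi,nm):
    R=W[v0:v1,u0:u1]; m=(R[...,2]>lo)&(R[...,2]<hi)
    m=cv2.morphologyEx(m.astype(np.uint8),cv2.MORPH_OPEN,np.ones((3,3)))>0
    print(nm,m.sum(),cv2.minAreaRect(R[m][:,:2].astype(np.float32)))
rect(238,308,110,320,15,50,'rack')
rect(140,200,160,335,15,32,'tray')
for u,v in [(152,270),(196,274),(235,274),(275,280),(209,183),(300,45),(60,40),(380,75),(395,35),(250,45)]: print(u,v,W[v,u].round(0))
b=cv2.resize(im[130:310,110:350],None,fx=3.3,fy=3.3,interpolation=cv2.INTER_CUBIC); cv2.imwrite('pics/crop.png',b[:,:,::-1])
```

```text
fin top z 101.0 circ [593.6  15.9] 120.3 n 458
cup top z 88.1 circ [597. -29.] 107.3 n 250
foot top z 108.2 circ [587.4 -74.3] 99.8 n 165
sq top z 92.8 circ [ 585.4 -125.9] 122.5 n 385
((582.003662109375, -131.9713134765625), (59.061031341552734, 240.7304229736328), 60.8154182434082)
rack 7119 ((445.281494140625, 16.407501220703125), (378.15960693359375, 84.25447845458984), 84.39281463623047)
tray 2354 ((669.5079345703125, -56.0810546875), (322.87420654296875, 77.73615264892578), 88.05847930908203)
152 270 [457. 140.  28.]
196 274 [448.  51.  25.]
235 274 [448. -30.  24.]
275 280 [ 435. -112.   27.]
209 183 [642.  28.   3.]
300 45 [ 896. -159.  132.]
60 40 [897. 303. 139.]
380 75 [ 889. -358.   16.]
395 35 [ 927. -355.  119.]
250 45 [894. -61. 132.]
```

View pics/crop.png

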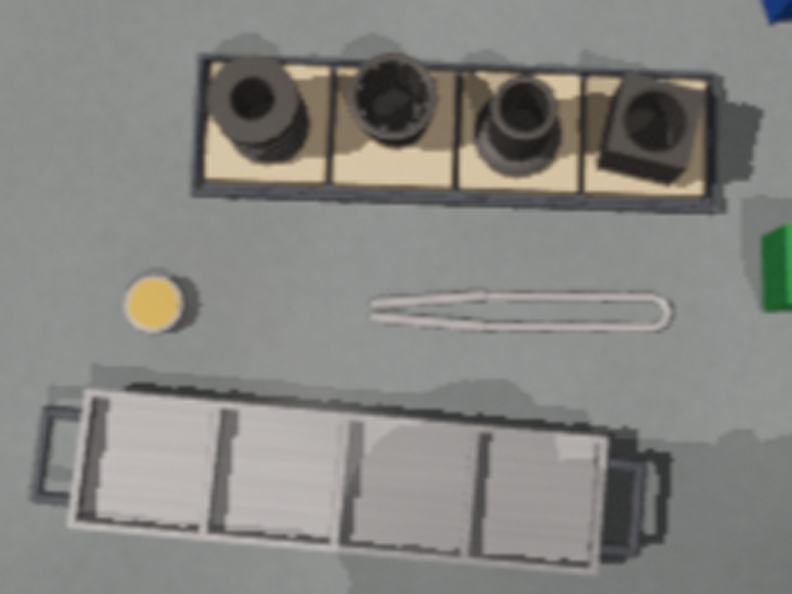

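Run:
```python
from h import *
c=viewer.calibration('top'); M=np.linalg.inv(c['camera_from_world'])
def pt(p,z):
    u,v=110+(p[0]+.5)/3.3-.5,130+(p[1]+.5)/3.3-.5
    r=M[:3,:3]@[(u-c['cx'])/c['fx'],(v-c['cy'])/c['fy'],1]; o=M[:3,3]
    return (o+r*(z-o[2])/r[2])[:2]
for n,p,z in [('fin',(253,99),100),('cup',(391,98),88),('foot',(523,108),108),('sq',(654,121),92)]: print(n,pt(p,z).round(1))
q=np.array([pt(p,40) for p in [(85,390),(607,435),(597,572),(68,525)]]); print(q.round(1).tolist())
ctr=q.mean(0); e=(q[0]+q[3]-q[1]-q[2])/2; L=np.linalg.norm(e); e/=L
print('rack',ctr.round(1),L,np.degrees(np.arctan2(-e[0],e[1])), [ (ctr+e*y).round(1).tolist() for y in (120,40,-40,-120)])
t=np.array([pt(p,26) for p in [(205,62),(715,75)]]);print(t)
s=np.array([pt(p,92) for p in [(632,72),(702,95),(605,152),(683,170)]]);print(s)
W=np.load('top.npz')['W'];R=W[140:200,285:330];
m=(R[...,2]>86)&(R[...,2]<100);m=cv2.morphologyEx(m.astype(np.uint8),cv2.MORPH_OPEN,np.ones((3,3)))>0
print(cv2.minAreaRect(R[m][:,:2].astype(np.float32)))
```

```text
fin [671.8  64.2]
cup [675.4 -16.9]
foot [664.7 -95.3]
sq [ 660.5 -175.3]
[[502.3, 172.5], [472.7, -149.8], [389.9, -142.1], [421.0, 179.8]]
rack [446.5  15.1] 323.49361826646657 -5.3785631846389945 [[457.7, 134.6], [450.2, 54.9], [442.7, -24.7], [435.2, -104.3]]
[[ 713.75210409  106.4412376 ]
 [ 705.82422414 -227.27198242]]
[[ 690.75447124 -162.64491491]
 [ 676.57240095 -204.87978118]
 [ 641.47219681 -145.31326475]
 [ 630.49805507 -192.07282371]]
((661.2125244140625, -175.65484619140625), (50.008853912353516, 51.23383712768555), 76.26856994628906)
```

Request:
send_rows(
  targets=[
    [0, 0, 0.0915, 0.5665, 0.8785, 0, 0],
    [0, 0, 0.0915, 0.5665, 0.8785, 0, 0],
    [0, 0, 0.0915, 0.5665, 0.8785, 0, 0],
    [0, 0, 0.0915, 0.5665, 0.8785, 0, 0],
    [0, 0, 0.0915, 0.5665, 0.8785, 0, 0],
    [0, 0, 0.0915, 0.5665, 0.8785, 0, 0],
  ],
)

```text
time_s: 0.85
tool_pos: [331.1, -463.7, 227.3]
tcp_rot: [-2.994, -0.953, 0.001]
contact_force: [1.1, -0.6, 0.1]
opening: 93.7
grip_force: 0.0
```

Request:
send_rows(
  targets=[
    [0, 0, 0.0915, 0.5665, 0.8785, 0, 0],
    [0, 0, 0.0915, 0.5665, 0.8785, 0, 0],
    [0, 0, 0.0915, 0.5665, 0.8785, 0, 0],
    [0, 0, 0.0915, 0.5665, 0.8785, 0, 0],
    [0, 0, 0.0915, 0.5665, 0.8785, 0, 0],
    [0, 0, 0.0915, 0.5665, 0.8785, 0, 0],
  ],
)

```text
time_s: 1.6
tool_pos: [444.3, -288.8, 227.3]
tcp_rot: [-2.827, -1.37, 0.001]
contact_force: [0.4, -0.1, 0.1]
opening: 94.0
grip_force: 0.0
```

Request:
send_rows(
  targets=[
    [0, 0, 0.0915, 0.5665, 0.8785, 0, 0],
    [0, 0, 0.0915, 0.5665, 0.8785, 0, 0],
    [0, 0, 0.0915, 0.5665, 0.8785, 0, 0],
    [0, 0, 0.0915, 0.5665, 0.8785, 0, 0],
    [0, 0, 0.0915, 0.5665, 0.8785, 0, 0],
    [0, 0, 0.0915, 0.5665, 0.8785, 0, 0],
  ],
)

```text
time_s: 2.35
tool_pos: [557.8, -113.6, 227.2]
tcp_rot: [-2.602, -1.76, 0.001]
contact_force: [0.0, 0.5, -0.2]
opening: 93.9
grip_force: 0.0
```

Request:
send_rows(
  targets=[
    [0, 0, 0.0915, 0.5665, 0.8785, 0, 0],
    [0, 0, 0.0915, 0.5665, 0.8785, 0, 0],
    [0, 0, 0.0915, 0.5665, 0.8785, 0, 0],
    [0, 0, 0.0915, 0.5665, 0.8785, 0, 0],
    [0, 0, 0.0915, 0.5665, 0.8785, 0, 0],
    [0, 0, 0.0915, 0.5665, 0.8785, 0, 0],
  ],
)

```text
time_s: 3.1
tool_pos: [671.4, 61.5, 227.4]
tcp_rot: [2.323, 2.114, -0.002]
contact_force: [-0.0, -0.6, -1.1]
opening: 94.2
grip_force: 0.0
```

Run:
```python
from h import *
from scipy.spatial.transform import Rotation as R
s=monitor.observe(); print(s['joints'].round(2),s['tool_pos'],R.from_rotvec(s['tcp_rot']).as_matrix()[:,1])
im,d,c=grab('wrist','w0.png'); np.savez('w0.npz',d=d,W=world(c,d))
W=world(c,d)
```

```text
[ 0.15  0.46 -0.47  1.58  0.22  1.15 -0.46] [671.39232757  61.47168681 227.38554404] [ 9.95598620e-01 -9.37193323e-02 -2.73641002e-04]
```

View pics/w0.png

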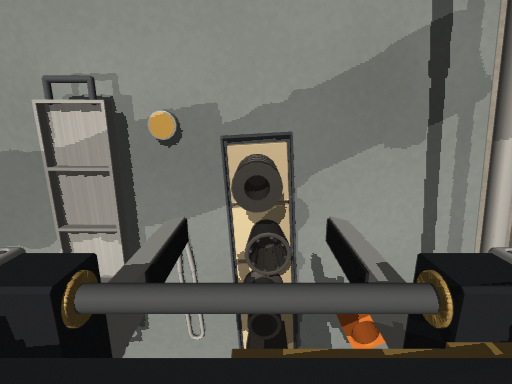

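The wrist view shows the finned mouth at (257,183) and the cup mouth at (268,253), with the rack to the left.

Run:
```python
from h import *
c=viewer.calibration('wrist'); M=np.linalg.inv(c['camera_from_world'])
for (u,v),z in [((257,182),100),((268,253),88),((266,326),108)]:
    r=M[:3,:3]@[(u-c['cx'])/c['fx'],(v-c['cy'])/c['fy'],1];o=M[:3,3]; print((o+r*(z-o[2])/r[2]).round(1))
```

```text
[674.   70.9 100. ]
[678.6 -16.2  88. ]
[668.5 -97.8 108. ]
```

Request:
send_rows(
  targets=[
    [0, 0, 0, 0.008, 0.03, -0.25, 0],
    [0, 0, 0, 0.008, 0.03, -0.45, 0],
    [0, 0, 0, 0.008, 0.03, -0.6, 0],
    [0, 0, 0, 0.008, 0.03, -0.7, 0],
    [0, 0, 0, 0.008, 0.03, -0.767, 0],
    [0, 0, 0, 0.008, 0.03, -0.767, 0],
    [0, 0, 0, 0.008, 0.03, -0.767, 0.5],
    [0, 0, 0, 0.008, 0.03, -0.767, 1],
    [0, 0, 0, 0.008, 0.03, -0.767, 1],
    [0, 0, 0, 0.008, 0.03, -0.767, 1],
    [0, 0, 0, 0.008, 0.03, -0.767, 1],
    [0, 0, 0, 0.008, 0.03, -0.767, 1],
    [0, 0, 0, 0.008, 0.03, -0.767, 1],
  ],
)

```text
time_s: 4.78
tool_pos: [673.2, 70.2, 74.2]
tcp_rot: [-2.32, -2.118, 0.0]
contact_force: [-3.5, -0.3, 5.3]
opening: 53.2
grip_force: 29.7
```

Request:
send_rows(
  targets=[
    [0, 0, 0, 0, 0, 0.04, 1],
    [0, 0, 0, 0, 0, 0.12, 1],
    [0, 0, 0, 0, 0, 0.22, 1],
    [0, 0, 0, -0.05, 0.015, 0.3, 1],
    [0, 0, 0, -0.15, 0.046, 0.3, 1],
    [0, 0, 0, -0.3, 0.092, 0.3, 1],
    [0, 0, 0, -0.45, 0.138, 0.3, 1],
    [0, 0, 0, -0.6, 0.184, 0.3, 1],
    [0, 0, 0, -0.75, 0.23, 0.3, 1],
    [0, 0, 0, -0.88, 0.27, 0.3, 1],
    [0, 0, 0, -0.96, 0.3, 0.3, 1],
    [0, 0, 0, -1, 0.31, 0.3, 1],
    [0, 0, 0, -1, 0.31, 0.3, 1],
  ],
)

```text
time_s: 6.4
tool_pos: [473.6, 132.2, 134.4]
tcp_rot: [2.32, 2.118, 0.001]
contact_force: [-0.0, -1.2, -5.4]
opening: 53.5
grip_force: 29.7
```

Request:
send_rows(
  targets=[
    [0, 0, 0, -0.05, 0.01, -0.03, 1],
    [0, 0, 0, -0.0785, 0.019, -0.09, 1],
    [0, 0, 0, -0.0785, 0.019, -0.17, 1],
    [0, 0, 0, -0.0785, 0.019, -0.23, 1],
    [0, 0, 0, -0.0785, 0.019, -0.27, 1],
    [0, 0, 0, -0.0785, 0.019, -0.285, 1],
    [0, 0, 0, -0.0785, 0.019, -0.292, 1],
    [0, 0, 0, -0.0785, 0.019, -0.298, 1],
    [0, 0, 0, -0.0785, 0.019, -0.298, 1],
    [0, 0, 0, -0.0785, 0.019, -0.298, 1],
  ],
)

```text
time_s: 7.65
tool_pos: [457.8, 136.0, 74.7]
tcp_rot: [2.32, 2.118, 0.0]
contact_force: [-0.3, 0.4, -5.9]
opening: 53.2
grip_force: 29.7
```

Run:
```python
from h import *
im,d,c=grab('side'); b=cv2.resize(im[130:330,150:400],None,fx=3,fy=3,interpolation=cv2.INTER_CUBIC); cv2.imwrite('pics/s1.png',b[:,:,::-1])
```

```text
(no output)
```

View pics/s1.png

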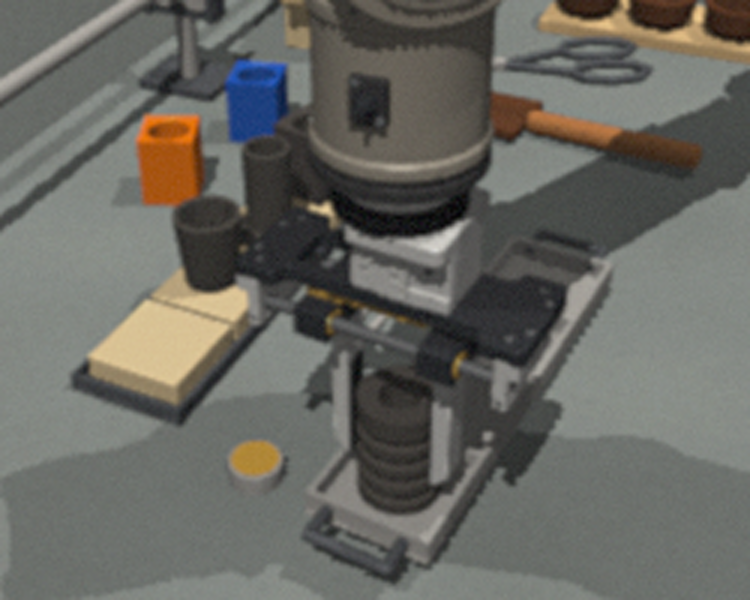

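The finned mould hangs upright in the left compartment (390,440), just above the floor. I'll lower it until it touches.

Request:
send_rows(
  targets=[
    [0, 0, 0, 0, 0, -0.003, 1],
    [0, 0, 0, 0, 0, -0.006, 1],
    [0, 0, 0, 0, 0, -0.006, 1],
  ],
)

```text
time_s: 8.07
tool_pos: [457.8, 136.0, 74.1]
tcp_rot: [2.32, 2.117, 0.0]
contact_force: [-6.4, -2.4, 16.1]
opening: 53.3
grip_force: 29.6
```

Request:
send_rows(
  targets=[
    [0, 0, 0, 0, 0, 0, 0.3],
    [0, 0, 0, 0, 0, 0, 0],
    [0, 0, 0, 0, 0, 0, 0],
    [0, 0, 0, 0, 0, 0, 0],
    [0, 0, 0, 0, 0, 0, 0],
    [0, 0, 0, 0, 0, 0.05, 0],
    [0, 0, 0, 0, 0, 0.2, 0],
    [0, 0, 0, 0, 0, 0.4, 0],
    [0, 0, 0, 0.2, -0.15, 0.4, 0],
    [0, 0, 0, 0.4, -0.3, 0.4, 0],
    [0, 0, 0, 0.6, -0.46, 0.4, 0],
    [0, 0, 0, 0.8, -0.61, 0.4, 0],
    [0, 0, 0, 1, -0.7625, 0.4, 0],
    [0, 0, 0, 1, -0.7625, 0.4, 0],
    [0, 0, 0, 1, -0.7625, 0.4, 0],
  ],
)

```text
time_s: 9.95
tool_pos: [657.2, -16.0, 153.5]
tcp_rot: [-2.32, -2.118, -0.0]
contact_force: [0.0, 0.3, 0.7]
opening: 93.8
grip_force: 0.0
```

Run:
```python
from h import *
im,d,c=grab('top'); im2,d2,c2=grab('wrist')
a=cv2.resize(im[130:310,110:350],(400,300)); b=cv2.resize(im2,(400,300)); cv2.imwrite('pics/t2.png',np.hstack([a,b])[:,:,::-1]); print(monitor.observe()['tool_pos'])
```

```text
[657.01286564 -15.42597303 153.71754001]
```

View pics/t2.png

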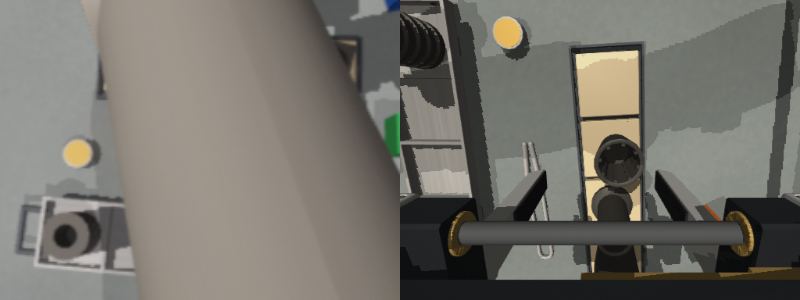

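The finned mould stands upright in the left compartment (left panel, 65,237). The cup mouth is ahead in the wrist view (619,160).

Request:
send_rows(
  targets=[
    [0, 0, 0, 0.0965, 0, 0, 0],
    [0, 0, 0, 0.0965, 0, -0.15, 0],
    [0, 0, 0, 0.0965, 0, -0.28, 0],
    [0, 0, 0, 0.0965, 0, -0.37, 0],
    [0, 0, 0, 0.0965, 0, -0.411, 0],
    [0, 0, 0, 0.0965, 0, -0.411, 0.3],
    [0, 0, 0, 0.0965, 0, -0.411, 0.6],
    [0, 0, 0, 0.0965, 0, -0.411, 1],
    [0, 0, 0, 0.0965, 0, -0.411, 1],
    [0, 0, 0, 0.0965, 0, -0.411, 1],
    [0, 0, 0, 0.0965, 0, -0.411, 1],
    [0, 0, 0, 0.0965, 0, -0.411, 1],
  ],
)

```text
time_s: 11.55
tool_pos: [677.0, -16.5, 71.4]
tcp_rot: [2.32, 2.118, -0.0]
contact_force: [-3.0, -0.2, 5.6]
opening: 53.5
grip_force: 30.0
```

Request:
send_rows(
  targets=[
    [0, 0, 0, 0, 0, 0.04, 1],
    [0, 0, 0, 0, 0, 0.12, 1],
    [0, 0, 0, 0, 0, 0.22, 1],
    [0, 0, 0, -0.05, 0.015, 0.3, 1],
    [0, 0, 0, -0.15, 0.046, 0.3, 1],
    [0, 0, 0, -0.3, 0.092, 0.3, 1],
    [0, 0, 0, -0.45, 0.138, 0.3, 1],
    [0, 0, 0, -0.6, 0.184, 0.3, 1],
    [0, 0, 0, -0.75, 0.23, 0.3, 1],
    [0, 0, 0, -0.88, 0.27, 0.3, 1],
    [0, 0, 0, -0.96, 0.3, 0.3, 1],
    [0, 0, 0, -1, 0.31, 0.3, 1],
    [0, 0, 0, -1, 0.31, 0.3, 1],
  ],
)

```text
time_s: 13.18
tool_pos: [477.1, 45.4, 131.4]
tcp_rot: [2.32, 2.118, 0.0]
contact_force: [0.6, -0.5, -4.3]
opening: 53.7
grip_force: 30.0
```

Request:
send_rows(
  targets=[
    [0, 0, 0, -0.07, 0.025, 0, 1],
    [0, 0, 0, -0.12, 0.045, -0.03, 1],
    [0, 0, 0, -0.134, 0.047, -0.09, 1],
    [0, 0, 0, -0.134, 0.047, -0.17, 1],
    [0, 0, 0, -0.134, 0.047, -0.23, 1],
    [0, 0, 0, -0.134, 0.047, -0.27, 1],
    [0, 0, 0, -0.134, 0.047, -0.285, 1],
    [0, 0, 0, -0.134, 0.047, -0.292, 1],
    [0, 0, 0, -0.134, 0.047, -0.298, 1],
    [0, 0, 0, -0.134, 0.047, -0.298, 1],
  ],
)

```text
time_s: 14.42
tool_pos: [450.3, 54.9, 71.6]
tcp_rot: [2.32, 2.118, 0.0]
contact_force: [1.1, 0.5, -2.9]
opening: 53.3
grip_force: 30.0
```

Request:
send_rows(
  targets=[
    [0, 0, 0, 0, 0, -0.003, 1],
    [0, 0, 0, 0, 0, -0.003, 1],
  ],
)

```text
time_s: 14.68
tool_pos: [450.4, 54.9, 71.3]
tcp_rot: [2.32, 2.117, 0.0]
contact_force: [-2.6, -0.1, 5.9]
opening: 53.7
grip_force: 30.0
```

Request:
send_rows(
  targets=[
    [0, 0, 0, 0, 0, 0, 0.3],
    [0, 0, 0, 0, 0, 0, 0],
    [0, 0, 0, 0, 0, 0, 0],
    [0, 0, 0, 0, 0, 0, 0],
    [0, 0, 0, 0, 0, 0, 0],
    [0, 0, 0, 0, 0, 0.05, 0],
    [0, 0, 0, 0, 0, 0.2, 0],
    [0, 0, 0, 0, 0, 0.4, 0],
    [0, 0, 0, 0.2, -0.15, 0.4, 0],
    [0, 0, 0, 0.4, -0.3, 0.4, 0],
    [0, 0, 0, 0.6, -0.46, 0.4, 0],
    [0, 0, 0, 0.8, -0.61, 0.4, 0],
    [0, 0, 0, 1, -0.757, 0.4, 0],
    [0, 0, 0, 1, -0.757, 0.4, 0],
    [0, 0, 0, 1, -0.757, 0.4, 0],
  ],
)

```text
time_s: 16.55
tool_pos: [649.7, -96.0, 151.0]
tcp_rot: [-2.32, -2.118, -0.0]
contact_force: [-0.7, 0.4, -0.7]
opening: 94.0
grip_force: 0.0
```

Run:
```python
from h import *
im,d,c=grab('side'); im2,d2,c2=grab('wrist')
a=cv2.resize(im[130:330,150:400],(400,300)); b=cv2.resize(im2,(400,300)); cv2.imwrite('pics/t3.png',np.hstack([a,b])[:,:,::-1]); print(monitor.observe()['tool_pos'])
```

```text
[649.5629275  -95.58294786 151.30865105]
```

View pics/t3.png

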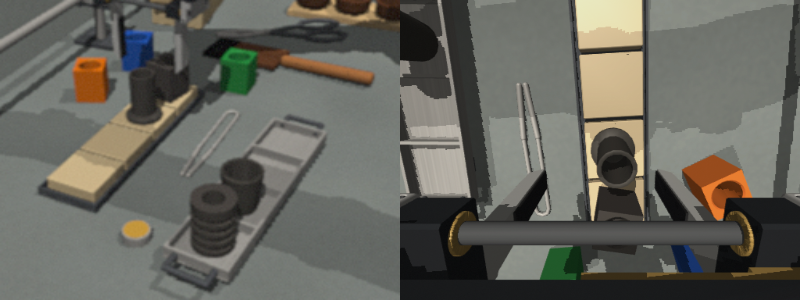

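Finned and cup stand upright in compartments 1 and 2. The footed mould is next, with its mouth at (617,167) in the wrist panel.

Request:
send_rows(
  targets=[
    [0, 0, 0, 0.0815, 0, 0, 0],
    [0, 0, 0, 0.0815, 0, -0.13, 0],
    [0, 0, 0, 0.0815, 0, -0.25, 0],
    [0, 0, 0, 0.0815, 0, -0.33, 0],
    [0, 0, 0, 0.0815, 0, -0.359, 0],
    [0, 0, 0, 0.0815, 0, -0.359, 0.3],
    [0, 0, 0, 0.0815, 0, -0.359, 0.5],
    [0, 0, 0, 0.0815, 0, -0.359, 0.6],
    [0, 0, 0, 0.0815, 0, -0.359, 1],
    [0, 0, 0, 0.0815, 0, -0.359, 1],
    [0, 0, 0, 0.0815, 0, -0.359, 1],
    [0, 0, 0, 0.0815, 0, -0.359, 1],
    [0, 0, 0, 0.0815, 0, -0.359, 1],
  ],
)

```text
time_s: 18.27
tool_pos: [666.4, -96.5, 79.1]
tcp_rot: [-2.32, -2.118, 0.0]
contact_force: [-1.9, -0.5, 2.3]
opening: 40.1
grip_force: 30.0
```

Request:
send_rows(
  targets=[
    [0, 0, 0, 0, 0, 0.04, 1],
    [0, 0, 0, 0, 0, 0.12, 1],
    [0, 0, 0, 0, 0, 0.22, 1],
    [0, 0, 0, -0.05, 0.015, 0.3, 1],
    [0, 0, 0, -0.15, 0.046, 0.3, 1],
    [0, 0, 0, -0.3, 0.092, 0.3, 1],
    [0, 0, 0, -0.45, 0.138, 0.3, 1],
    [0, 0, 0, -0.6, 0.184, 0.3, 1],
    [0, 0, 0, -0.75, 0.23, 0.3, 1],
    [0, 0, 0, -0.88, 0.27, 0.3, 1],
    [0, 0, 0, -0.96, 0.3, 0.3, 1],
    [0, 0, 0, -1, 0.31, 0.3, 1],
    [0, 0, 0, -1, 0.31, 0.3, 1],
  ],
)

```text
time_s: 19.9
tool_pos: [466.7, -34.6, 139.4]
tcp_rot: [2.32, 2.117, 0.001]
contact_force: [0.5, -0.4, -4.3]
opening: 39.9
grip_force: 30.0
```

Request:
send_rows(
  targets=[
    [0, 0, 0, -0.07, 0.025, 0, 1],
    [0, 0, 0, -0.11, 0.045, -0.03, 1],
    [0, 0, 0, -0.119, 0.049, -0.09, 1],
    [0, 0, 0, -0.119, 0.049, -0.17, 1],
    [0, 0, 0, -0.119, 0.049, -0.23, 1],
    [0, 0, 0, -0.119, 0.049, -0.27, 1],
    [0, 0, 0, -0.119, 0.049, -0.285, 1],
    [0, 0, 0, -0.119, 0.049, -0.292, 1],
    [0, 0, 0, -0.119, 0.049, -0.298, 1],
    [0, 0, 0, -0.119, 0.049, -0.298, 1],
  ],
)

```text
time_s: 21.15
tool_pos: [442.8, -24.7, 79.6]
tcp_rot: [2.32, 2.118, 0.0]
contact_force: [-0.1, -0.3, -3.7]
opening: 39.8
grip_force: 30.0
```

Request:
send_rows(
  targets=[
    [0, 0, 0, 0, 0, -0.003, 1],
    [0, 0, 0, 0, 0, -0.003, 1],
  ],
)

```text
time_s: 21.4
tool_pos: [442.8, -24.7, 79.0]
tcp_rot: [2.32, 2.118, 0.0]
contact_force: [-0.7, -0.7, -1.4]
opening: 40.1
grip_force: 30.0
```

Request:
send_rows(
  targets=[
    [0, 0, 0, 0, 0, -0.001, 1],
    [0, 0, 0, 0, 0, -0.001, 0.4],
    [0, 0, 0, 0, 0, -0.001, 0],
    [0, 0, 0, 0, 0, 0, 0],
    [0, 0, 0, 0, 0, 0, 0],
    [0, 0, 0, 0, 0, 0, 0],
    [0, 0, 0, 0, 0, 0.05, 0],
    [0, 0, 0, 0, 0, 0.2, 0],
    [0, 0, 0, 0, 0, 0.4, 0],
    [0, 0, 0, 0.2, -0.15, 0.4, 0],
    [0, 0, 0, 0.4, -0.3, 0.4, 0],
    [0, 0, -0.02, 0.6, -0.46, 0.4, 0],
    [0, 0, -0.047, 0.8, -0.61, 0.4, 0],
    [0, 0, -0.047, 1, -0.754, 0.4, 0],
    [0, 0, -0.047, 1, -0.754, 0.4, 0],
    [0, 0, -0.047, 1, -0.754, 0.4, 0],
  ],
)

```text
time_s: 23.4
tool_pos: [642.3, -175.0, 159.0]
tcp_rot: [-2.469, -1.941, -0.0]
contact_force: [-0.5, 0.2, -0.4]
opening: 94.3
grip_force: 0.0
```

Run:
```python
from h import *
im,d,c=grab('side'); im2,d2,c2=grab('wrist')
a=cv2.resize(im[130:330,150:400],(400,300)); b=cv2.resize(im2,(400,300)); cv2.imwrite('pics/t4.png',np.hstack([a,b])[:,:,::-1]); print(monitor.observe()['tool_pos'])
```

```text
[ 642.11219688 -174.68925888  159.34503074]
```

View pics/t4.png

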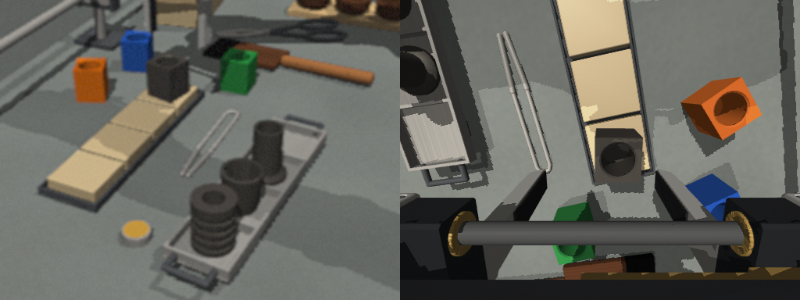

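Three moulds stand in compartments 1–3. The dark square mould at (619,155) in the wrist panel lies parallel to the jaws.

Request:
send_rows(
  targets=[
    [0, 0, 0, 0.0905, 0, 0, 0],
    [0, 0, 0, 0.0905, 0, -0.15, 0],
    [0, 0, 0, 0.0905, 0, -0.3, 0],
    [0, 0, 0, 0.0905, 0, -0.4, 0],
    [0, 0, 0, 0.0905, 0, -0.439, 0],
    [0, 0, 0, 0.0905, 0, -0.439, 0.3],
    [0, 0, 0, 0.0905, 0, -0.439, 0.5],
    [0, 0, 0, 0.0905, 0, -0.439, 0.6],
    [0, 0, 0, 0.0905, 0, -0.439, 1],
    [0, 0, 0, 0.0905, 0, -0.439, 1],
    [0, 0, 0, 0.0905, 0, -0.439, 1],
    [0, 0, 0, 0.0905, 0, -0.439, 1],
    [0, 0, 0, 0.0905, 0, -0.439, 1],
  ],
)

```text
time_s: 25.12
tool_pos: [660.9, -175.6, 71.3]
tcp_rot: [2.47, 1.941, 0.0]
contact_force: [-0.7, 0.4, 5.7]
opening: 49.4
grip_force: 30.0
```

Request:
send_rows(
  targets=[
    [0, 0, 0, 0, 0, 0.04, 1],
    [0, 0, 0, 0, 0, 0.12, 1],
    [0, 0, 0, 0, 0, 0.22, 1],
    [0, 0, 0, -0.05, 0.015, 0.3, 1],
    [0, 0, 0, -0.15, 0.046, 0.3, 1],
    [0, 0, 0.01, -0.3, 0.092, 0.3, 1],
    [0, 0, 0.02, -0.45, 0.138, 0.3, 1],
    [0, 0, 0.03, -0.6, 0.184, 0.3, 1],
    [0, 0, 0.04, -0.75, 0.23, 0.3, 1],
    [0, 0, 0.047, -0.88, 0.27, 0.3, 1],
    [0, 0, 0.047, -0.96, 0.3, 0.3, 1],
    [0, 0, 0.047, -1, 0.31, 0.3, 1],
    [0, 0, 0.047, -1, 0.31, 0.3, 1],
  ],
)

```text
time_s: 26.75
tool_pos: [461.0, -113.6, 131.4]
tcp_rot: [2.32, 2.117, 0.0]
contact_force: [0.6, 0.2, -4.7]
opening: 49.9
grip_force: 30.0
```

Request:
send_rows(
  targets=[
    [0, 0, 0, -0.07, 0.025, 0, 1],
    [0, 0, 0, -0.11, 0.04, -0.03, 1],
    [0, 0, 0, -0.128, 0.046, -0.09, 1],
    [0, 0, 0, -0.128, 0.046, -0.17, 1],
    [0, 0, 0, -0.128, 0.046, -0.23, 1],
    [0, 0, 0, -0.128, 0.046, -0.27, 1],
    [0, 0, 0, -0.128, 0.046, -0.285, 1],
    [0, 0, 0, -0.128, 0.046, -0.292, 1],
    [0, 0, 0, -0.128, 0.046, -0.298, 1],
    [0, 0, 0, -0.128, 0.046, -0.298, 1],
  ],
)

```text
time_s: 28.0
tool_pos: [435.3, -104.4, 71.6]
tcp_rot: [2.32, 2.118, 0.0]
contact_force: [0.2, 0.6, -4.3]
opening: 50.1
grip_force: 30.0
```

Request:
send_rows(
  targets=[
    [0, 0, 0, 0, 0, -0.003, 1],
    [0, 0, 0, 0, 0, -0.004, 1],
    [0, 0, 0, 0, 0, -0.004, 1],
  ],
)

```text
time_s: 28.38
tool_pos: [435.4, -104.4, 71.3]
tcp_rot: [2.32, 2.117, -0.0]
contact_force: [-4.2, 1.3, 8.5]
opening: 50.0
grip_force: 30.0
```

Contact with the floor; release, rise and swing aside to the right.

Request:
send_rows(
  targets=[
    [0, 0, 0, 0, 0, 0, 0.4],
    [0, 0, 0, 0, 0, 0, 0],
    [0, 0, 0, 0, 0, 0, 0],
    [0, 0, 0, 0, 0, 0, 0],
    [0, 0, 0, 0, 0, 0, 0],
    [0, 0, 0, 0, 0, 0.05, 0],
    [0, 0, 0, 0, 0, 0.2, 0],
    [0, 0, 0, 0, 0, 0.5, 0],
    [0, 0, 0, 0, 0, 0.8, 0],
    [0, 0, 0, 0, -0.3, 0.8, 0],
    [0, 0, 0, 0, -0.6, 0.8, 0],
    [0, 0, 0, 0, -1, 0.8, 0],
    [0, 0, 0, 0, -1, 0.8, 0],
    [0, 0, 0, 0, -1, 0.8, 0],
  ],
)

```text
time_s: 30.12
tool_pos: [435.0, -304.7, 230.9]
tcp_rot: [-2.322, -2.116, -0.001]
contact_force: [0.6, 1.6, -0.1]
opening: 94.1
grip_force: 0.0
```

Run:
```python
from h import *
im,d,c=grab('side'); im2,d2,c2=grab('top')
a=cv2.resize(im[130:330,150:400],(400,300)); b=cv2.resize(im2[130:310,110:350],(400,300)); cv2.imwrite('pics/t5.png',np.hstack([a,b])[:,:,::-1])
```

```text
(no output)
```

View pics/t5.png

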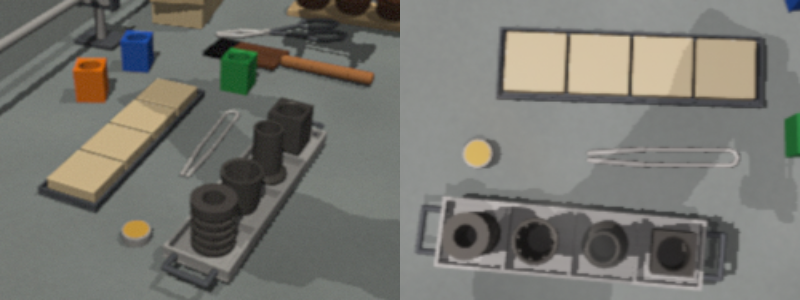

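All four stand upright, one per compartment and in order: mouths at (469,235), (536,240), (606,243) and (673,251) in the top panel. The gripper is clear.

```bash
python3 -c "
from plant import arm; print(arm.sign_off())"
```

```text
the job is handed in; nothing more can be done
None
```

I moved all four moulds to the rack in their tray order (finned, cup, footed, square from the robot's left), set them down upright, released them and handed the job in at about 30 s; the sign-off returned no verdict.

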